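# Release a brake cassette from its spring-catch dock and hang it on the balancer arm

### The arm

A 6-joint arm with a two-finger parallel gripper is mounted at the origin on a cart in front of the work surface, level with it; the furniture and walls round the work are solid. World frame = base frame: x ahead of the robot, y to its left, z up, the work surface at z = 0. Lengths are in mm, angles in rad, forces in N, time in s.
With the tool pointing down it reaches from about 275 to 750 mm from the base axis. Payload 10.2 kg.
Tool frame: the origin (TCP) lies on the front face of the gripper's body, between the roots of the fingers; the fingertips stand 73 mm ahead of it and the grasp point (between the pads) lies 54 mm ahead of it; z points along the fingers, y is the line along which they close (so a half turn about z gives the same grasp; the last joint's range is limited). The gripper opens to 85 mm and grips with 20 to 120 N. Pads are 22 mm wide; open, the fingers measure 114 mm over their backs; the gripper's body (76 mm by 85 mm) begins 54 mm behind the grasp point. The pads swing forward as they close: fully open they stand 13 mm farther back than shut.
Start: joints at [1.059, 0.313, 1.498, -0, 1.331, -0.223], TCP at [149.534, 503.261, 303.894] pointing down, gripper open.
Joint ranges: [-2.94, 2.94], [-0.97, 2.17], [0.19, 2.56], [-1.23, 4.37], [0.02, 3.11], [-2.88, 2.88]. Speed limits (rad/s): [2.39, 2.39, 3.01, 3.14, 3.14, 3.14].

### API

Orientations are given as a unit quaternion [w, x, y, z].
In Python, from rig import * gives the robot as it stands.
- The arm moves only by the tool step_arm, never from a script. Its argument "plan" is a list of rows, each an object with "offset": the shift along the tool's x, y, z in cm, a list of three; "rot": the turn, a rotation vector about the tool's x, y, z in degrees, a list of three; "gripper": the finger opening in cm, from 0 to 8.54. In form: [{"offset": [x, y, z], "rot": [wx, wy, wz], "gripper": gripper}, ...]. A call has 1 to 12 rows; each row is the pose to reach, as a shift and turn from the pose commanded when the call began, along the tool's axes at that moment; what a row does not reach only later rows make up. A row lasts 1/10 s, in which the tool goes at most 50 mm and 8.59 degrees, less where a joint would pass 70% of its speed; a pose out of reach is approached as far as the arm can. A call with a gripper value outside its range is refused whole. The fingers move at their own pace and stop on an object; "squeeze" is the grip in N (left out, the last holds). Time passes only in rows, so rows that repeat a pose let the fingers close. It gives the time, the measured TCP pose, the force, the opening and the grip force at its end, in the units of the state.
- sense(): the state, without advancing time (a new reading comes with each control period).
- capture(name): name is "scene" or "top" or "wrist"; returns a dict with "color" (384x512x3 uint8, red, green, blue), "depth" (384x512 float32, mm along the optical axis (not along the pixel's ray), 0 where there is no reading), "vertical_fov" (degrees; the focal length in pixels is half the picture's height over the tangent of half this angle, whatever the lens; pixels are square), "cx", "cy" (the principal point, pixels), "rvec" (rotation vector, rad) and "tvec" (3), from world to camera coordinates, as OpenCV has them; the wrist camera has in their place "mount" (4x4, takes a point from camera to tool coordinates, whose origin is the TCP and whose axes are the flange's). Camera axes: x right, y down, z forward; pixel columns grow to the right and rows downward; lengths in mm; the calibration is good to about 2 mm. A picture is of the moment at which its call begins: read the wrist's pose just before it.
- finish_job(): hands the job in; it is judged then, once.
The state is a dict: "time_s": time; "joints": joint angles; "dq": joint speeds; "tau": joint torques, N m; "eef_pos": TCP position; "ee_rot": TCP orientation; "force": force on the tool from outside, world axes, zero at the start; "wrist_torque": the same for the moment, N m; "grip_width": opening from 0.0 (shut) to 1.0 (fully open); "grip_force": force on a finger pad.
Only numpy, scipy, OpenCV 4.12 (cv2) and the standard library are available. Lean on these libraries where they do the work, as an engineer would, in place of code of your own. Each camera call takes 0.05 s, during which the arm holds its last target. There are 200 camera calls.

### The job

The brake cassette is locked in its dock by a hidden spring catch: press down the paddle at the front of the dock until the cassette pops up, then lift it out by the grip on its top. Hang it by its shoulders in the fork of the spring-balanced arm, lowering it gently and letting go only once the arm has sunk and come to rest under the weight. Leave the grease tin, the brake shoe and the feeler gauge where they are.

Things in the scene. Friction and masses are not known exactly. Their poses are not given: they have to be found in the camera images.
- cassette_center (a point): Centre of the brake cassette, half-way up (43 mm from underside and top). Axes: z up; -x faces the paddle in the dock. Its black upright grip, 40 (x) x 14 (y) x 30 (z) mm, reaches from 13 to 43 mm above this centre: pinch it across y. Under it an aluminium shoulder plate 68 (x) x 84 (y) x 6 mm, underside 7 mm above this centre, overhangs the block below by 22 mm on both y sides
- cassette: The same cassette (loose, 320 to 480 g), origin at the centre of its underside, axes as above. The dark block under the plate is 60 (x) x 40 (y) x 50 (z) mm; a lip for the catch juts 5 mm from its -x face
- dock_seat (a point): Point of the grey fixed dock where the centre of the locked cassette's underside sits, 16 mm above the worktop. z up, -x points to the paddle. The pocket's walls end 36 mm above it, with 1.5 to 2 mm of play round the block. When the catch lets go, an ejector raises the cassette 13 mm within half a second and keeps it there, also once the paddle is let go; then lift it straight up
- paddle_top (a point): Centre of the top of the light metal release paddle (33 mm along x, 44 mm along y), 93 mm from the dock's centre to its -x side, 36 mm above the worktop at rest; axes as the dock's. Press straight down: the catch lets go after 8 to 10 mm, the stop is at about 15 mm; 12 to 13 mm is a good stroke and takes 5 to 8 N. It springs back
- paddle (a joint): Angle of the release paddle: 0 at rest, catch let go at about 0.14, stop at 0.24 rad
- fork_center (a point): Middle of the balancer's fork at the height of its prongs' tops; moves with the arm, 183 mm above the worktop unloaded. z up; -x points along the prongs to their open end. Between the prongs is a gap of 52 mm (y -26 to 26): lower the block into it from above, cassette x along fork x, until the shoulder plate lies on both prongs; the cassette's centre is then 7 mm below this point
- fork: The bright steel fork at the end of the arm; origin at its lower pivot, 63 mm to +x and 20 mm above the fork's middle. Parallel links keep it level. Prongs 12 mm wide, 10 mm thick; stubs 6 mm high at both ends of each leave 94 mm of length for the 68 mm plate. A post stands about 190 mm behind the pivot (+x)
- balance (a joint): Angle by which the sprung arm (190 mm long) has sunk: 0 unloaded at its upper stop, 0.40 rad at the lower. It starts to sink at about 0.6 N, then about 10 mm for each 0.8 N. Under the cassette it rests between 0.14 and 0.28 rad, 27 to 53 mm down; heavier cassettes sink more. It settles in about half a second
- grease_tin: Round tin, 65 mm across, 32 mm high, bystander; origin at the centre of its underside
- spare_shoe: Tan curved brake shoe, 44 x 104 x 36 mm, bystander; origin at the centre of its underside
- feeler_gauge: Folded steel feeler gauge, 29 x 136 x 10 mm, bystander; origin at the centre of its underside
Things that resemble listed ones, but are neither listed nor needed, are in the scene too. Leave any blue look-alike of the cassette alone. Of the things shaped like the part that bears dock_seat, the grey one is meant.

How it is judged (in metres and radians):
On the way, in this order (a step that is already met when the one before it is completed fails the run):
1. the paddle is pressed down while the cassette still sits in the dock (value of joint paddle above 0.08 rad and z of cassette_center in the frame of dock_seat below 0.06 m).
2. the cassette has popped up on its ejector, untouched (z of cassette_center in the frame of dock_seat between 0.051 and 0.062 m and contact force between the fingers and cassette below 0.3 N), for 0.1 s.
3. the cassette, still held, is hung on the fork and the arm has sunk at least 0.12 rad under it and is still (contact force between the fingers and cassette above 0.5 N and contact force between cassette and fork above 2 N and value of joint balance above 0.12 rad and velocity of joint balance between -0.05 and 0.05 rad/s), for 0.2 s.
At the end, for the whole second after the job is handed in: The cassette hangs by its shoulder plate on both prongs of the fork (within 18 mm along and 10 mm across of the middle, its centre 3 to 12 mm below the prongs' top, tilted under 0.1 rad, turned under 0.25 rad to the fork), the arm is sunk between 0.12 and 0.35 rad under it, and all is at rest (x of cassette_center in the frame of fork_center between -0.018 and 0.018 m and y of cassette_center in the frame of fork_center between -0.01 and 0.01 m and z of cassette_center in the frame of fork_center between -0.012 and -0.003 m and angle between cassette's own z axis and vertical below 0.1 rad and angle between the x axis of cassette_center and the x axis of fork_center, either way round below 0.25 rad and contact force between cassette and fork above 2 N and value of joint balance between 0.12 and 0.35 rad and velocity of joint balance between -0.05 and 0.05 rad/s and linear speed of cassette below 0.03 m/s); the robot touches nothing.
It fails at once if the arm is dropped or driven down fast with the cassette over it (velocity of joint balance above 0.7 rad/s and horizontal distance between cassette_center and fork_center below 0.06 m).
It fails at once if the grease tin is moved by more than 30 mm (distance of grease_tin from where it was at the start of the episode above 0.03 m).
It fails at once if the spare shoe is moved by more than 30 mm (distance of spare_shoe from where it was at the start of the episode above 0.03 m).
It fails at once if the feeler gauge is moved by more than 30 mm (distance of feeler_gauge from where it was at the start of the episode above 0.03 m).
It also fails if it takes over 64 s, if anything falls off the work surface, if the arm or the gripper's body presses on something with over 40 N, if the wrist force passes 120 N, or if a joint passes its speed limit or range.

## Working session

There is one attempt and no reset: what is moved stays moved. The work goes in short steps, Python scripts to look and compute and a tool call to move; the robot and the scene stay as the last step left them, time stands still between calls to the robot, and variables do not carry over. Pictures are saved under pics/ and viewed, at most 10 in all, crops included, and the job is handed in when it is done.

Besides the shell and the picture viewer there is one more tool, called by a JSON object that holds its "op" and its "data". step_arm: Moves the arm, as the interface text tells. Its arguments: {"type":"object","properties":{"plan":{"type":"array"},"squeeze":{"type":"number"}},"required":["plan"]}

```bash
mkdir -p pics; cat > h.py <<'E'
from rig import *
import numpy as np, cv2, pickle
from scipy.spatial.transform import Rotation as R
def grab(n):
    s=sense(); c=capture(n); c['s']=s
    h=c['color'].shape[0]; c['f']=h/2/np.tan(np.radians(c['vertical_fov'])/2)
    if 'mount' in c:
        q=s['ee_rot']; T=np.eye(4); T[:3,:3]=R.from_quat([q[1],q[2],q[3],q[0]]).as_matrix(); T[:3,3]=s['eef_pos']
        c['M']=T@np.array(c['mount'])
    else:
        T=np.eye(4); T[:3,:3]=cv2.Rodrigues(np.array(c['rvec'],float))[0]; T[:3,3]=np.ravel(c['tvec']); c['M']=np.linalg.inv(T)
    return c
def cloud(c):
    d=c['depth']; v,u=np.mgrid[:d.shape[0],:d.shape[1]]
    P=np.stack([(u-c['cx'])/c['f']*d,(v-c['cy'])/c['f']*d,d],-1)
    W=P@c['M'][:3,:3].T+c['M'][:3,3]; W[d==0]=np.nan; return W
def ray(c,u,v,z):
    r=c['M'][:3,:3]@np.array([(u-c['cx'])/c['f'],(v-c['cy'])/c['f'],1]); o=c['M'][:3,3]
    return o+r*(z-o[2])/r[2]
def save(c,n,crop=None,s=1):
    im=c['color'][...,::-1]
    if crop: im=im[crop[1]:crop[3],crop[0]:crop[2]]
    cv2.imwrite(n,cv2.resize(im,None,fx=s,fy=s,interpolation=cv2.INTER_CUBIC))
E
python3 - <<'E'
from h import *
for n in ['top','scene']:
    c=grab(n); pickle.dump(c,open(n+'.pkl','wb')); save(c,f'pics/{n}1.png',s=1.5)
    print(n,c['M'].round(2).tolist(),c['f'])
print(sense())
E
```

```text
top [[-0.0, -0.99, 0.16, 374.08], [-1.0, 0.0, -0.0, 17.19], [0.0, -0.16, -0.99, 1279.22], [0.0, 0.0, 0.0, 1.0]] 434.5232838171874
scene [[0.43, -0.63, 0.65, -9.44], [-0.91, -0.3, 0.31, -237.79], [-0.0, -0.72, -0.7, 736.03], [0.0, 0.0, 0.0, 1.0]] 352.21709145063596
{'time_s': 0.1, 'joints': array([ 1.05860039e+00,  3.13367353e-01,  1.49837013e+00, -2.77677167e-05,
        1.33101259e+00, -2.23404922e-01]), 'dq': array([-0.00054963,  0.00035235, -0.00144493, -0.00080897,  0.00220988,
       -0.0002015 ]), 'tau': array([ 1.48791158e-03, -4.12904227e+01, -2.60145003e+01, -2.22119370e-04,
        3.06626171e-03,  2.70412369e-05]), 'eef_pos': array([149.45702716, 503.11381229, 303.40252412]), 'ee_rot': array([-1.95499809e-04,  1.43890962e-01,  9.89593379e-01, -5.44853449e-04]), 'force': array([0.11722389, 0.60277985, 0.42190945]), 'wrist_torque': array([-0.01208899, -0.04879626, -0.0127432 ]), 'grip_force': 0.0, 'grip_width': 1.0000879438373569}
```

View pics/top1.png

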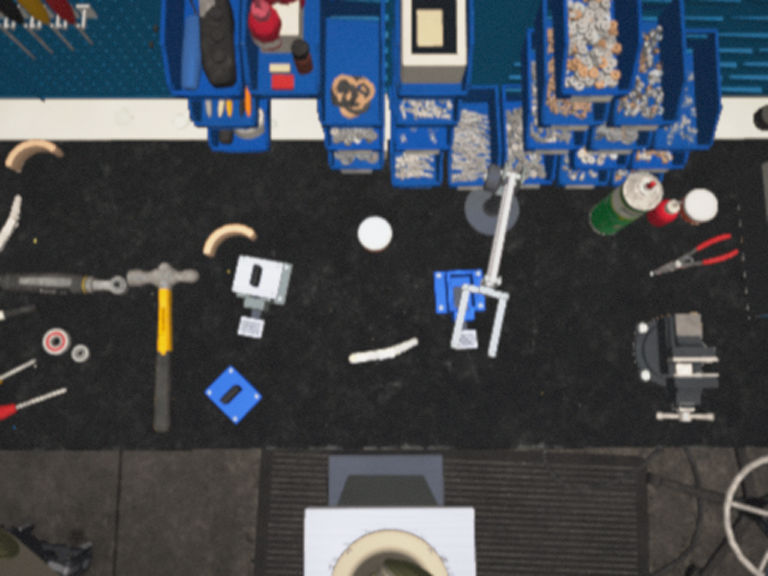

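View pics/scene1.png

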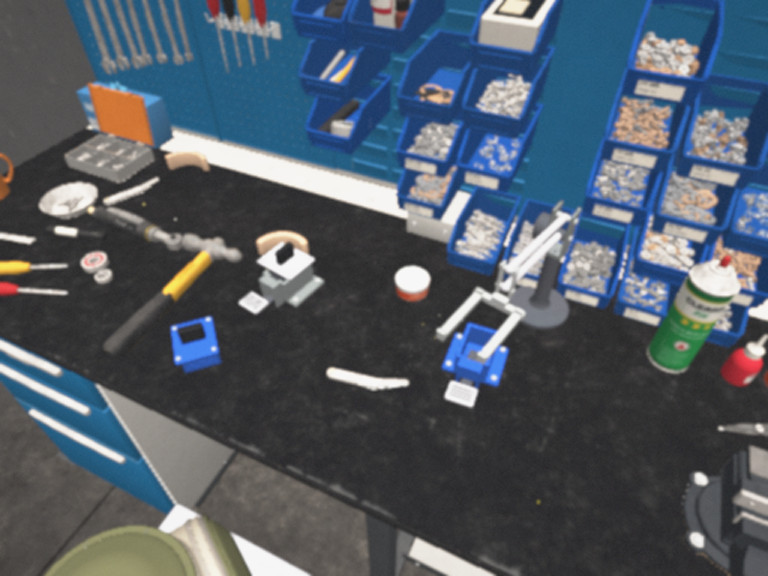

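Candidates (top view, 1.5x pixels):
- **Cassette:** aluminium plate with black grip in the grey dock at (262,278). The blue look-alike at (233,393) is not it.
- **Paddle:** (251,327), in front of the grey dock. The blue dock's paddle at (465,340) is not it.
- **Fork:** bright prongs at (460,320) and (498,325), open end towards the bottom of the image, which is -x.

I choose the grey dock and will check it in a close crop.

```bash
python3 - <<'E'
from h import *
c=pickle.load(open('top.pkl','rb')); W=cloud(c)
save(c,'pics/crop1.png',(130,155,360,255),3.4)
def rep(n,box,zlo,zhi,sat=None,vmin=0,vmax=255):
    u0,v0,u1,v1=box; m=np.zeros(W.shape[:2],bool); m[v0:v1,u0:u1]=1
    hsv=cv2.cvtColor(c['color'],cv2.COLOR_RGB2HSV)
    m&=(W[...,2]>zlo)&(W[...,2]<zhi)&(hsv[...,2]>=vmin)&(hsv[...,2]<=vmax)
    if sat: m&=hsv[...,1]<sat
    vs,us=np.nonzero(m); zm=np.median(W[m][:,2])
    P=W[m][:,:2]; r=cv2.minAreaRect(P.astype(np.float32))
    print(n,m.sum(),'zmed',zm.round(1),'mean',P.mean(0).round(1),'rect',[np.round(x,1) for x in r])
rep('plate',(145,165,200,210),62,80,80,120)
rep('grip',(145,165,200,210),85,115)
rep('paddle',(150,205,185,230),25,50,80,120)
rep('forkL',(295,190,320,240),150,200)
rep('forkR',(320,190,345,240),150,200)
rep('fork',(295,185,345,240),165,195,80)
E
```

```text
plate 611 zmed 72.7 mean [578.2 245.8] rect [array([572.3, 248.1]), array([84.6, 82. ]), np.float64(79.3)]
grip 92 zmed 101.3 mean [578.2 245.4] rect [array([579.2, 246.3]), array([14.8, 39.4]), np.float64(80.0)]
paddle 179 zmed 36.1 mean [488.8 263.4] rect [array([499.8, 262.3]), array([45. , 56.6]), np.float64(82.2)]
forkL 248 zmed 182.9 mean [ 498.4 -121.8] rect [array([ 492. , -126.9]), array([ 29.5, 109.9]), np.float64(77.7)]
forkR 300 zmed 183.1 mean [ 492.3 -177.9] rect [array([ 484.4, -163.6]), array([ 51. , 111.4]), np.float64(75.8)]
fork 542 zmed 183.0 mean [ 494.7 -152.6] rect [array([ 487.5, -150.6]), array([ 79.4, 112. ]), np.float64(76.8)]
```

View pics/crop1.png

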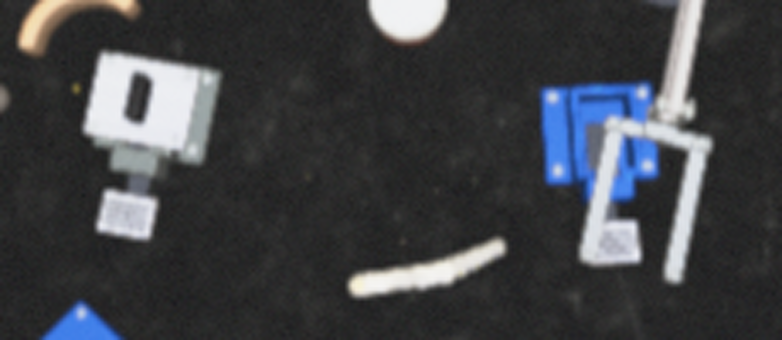

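The crop confirms the choice: grey dock with the aluminium plate at (150,95), black grip at (137,98) and paddle at (127,215). The fork sits at (595..700, 130..280). Next I'll fit the prongs and profile the balancer arm's height.

```bash
cat >> h.py <<'E'
def delta(target,yaw_y_deg,s=None):
    """tool offset cm and rot deg to reach TCP target with tool down and tool y along world angle"""
    s=s or sense(); q=s['ee_rot']; Rm=R.from_quat([q[1],q[2],q[3],q[0]])
    a=np.radians(yaw_y_deg); y=np.array([np.cos(a),np.sin(a),0]); z=np.array([0,0,-1.]); x=np.cross(y,z)
    Rt=R.from_matrix(np.stack([x,y,z],1))
    print('offset',(Rm.inv().apply(np.array(target)-s['eef_pos'])/10).round(2),'rot',np.degrees((Rm.inv()*Rt).as_rotvec()).round(2))
def forkfit(c):
    W=cloud(c); ok=np.nan_to_num(W[...,2])
    m=(ok>172)&(ok<196)&(W[...,0]>400)&(W[...,0]<570)&(W[...,1]>-230)&(W[...,1]<-80)
    P=W[m]; a0=np.radians(-12.5); 
    for it in range(3):
        ex=np.array([np.cos(a0),np.sin(a0)]); ey=np.array([-ex[1],ex[0]])
        s=P[:,:2]@ex; t=P[:,:2]@ey; front=(s<s.min()+85)
        mid=(t[front].min()+t[front].max())/2
        fits=[np.polyfit(s[front&g],t[front&g],1) for g in (t>mid+10,t<mid-10)]
        a0+=np.arctan(np.mean([f[0] for f in fits]))
    print('yaw',np.degrees(a0),'slopes',[f[0] for f in fits],'t',[np.median(t[front&g]) for g in (t>mid+10,t<mid-10)],'s range',np.percentile(s,[0,1,99,100]),'z',np.median(P[:,2]))
    tm=np.mean([np.median(t[front&g]) for g in (t>mid+10,t<mid-10)])
    for sc in ((s.min()+s.max())/2,): print('mid',ex*sc+ey*tm)
    print('s hist',np.histogram(s,bins=14))
    return ex,ey
E
python3 - <<'E'
from h import *
for n in ('top','scene'):
    c=pickle.load(open(n+'.pkl','rb')); print(n); ex,ey=forkfit(c)
    W=cloud(c).reshape(-1,3); o=np.array([487,-151])
    s=(W[:,:2]-o)@ex; t=(W[:,:2]-o)@ey; g=(abs(t)<30)&(W[:,2]>190)
    for a in range(40,320,20):
        k=g&(s>a)&(s<a+20)
        if k.sum(): print(a,W[k,2].max().round(),W[k,2].min().round(),t[k].mean().round())
delta([488,263,150],79.5)
E
```

```text
top
yaw -13.256812212974868 slopes [np.float64(-0.0002848741019396454), np.float64(0.0003307185865960976)] t [np.float64(-2.794631910517048), np.float64(-66.3368054408086)] s range [452.963668   453.40501113 563.61310778 565.00352948] z 183.008146835582
mid [ 487.49028088 -150.37392972]
s hist (array([36, 32, 34, 31, 32, 31, 31, 33, 31, 30, 33, 28, 89, 75]), array([452.963668  , 460.96651525, 468.96936249, 476.97220974,
       484.97505699, 492.97790424, 500.98075149, 508.98359874,
       516.98644599, 524.98929323, 532.99214048, 540.99498773,
       548.99783498, 557.00068223, 565.00352948]))
40 249.0 190.0 1.0
60 247.0 198.0 1.0
80 244.0 199.0 2.0
100 241.0 197.0 1.0
120 238.0 195.0 2.0
140 237.0 192.0 2.0
160 235.0 190.0 2.0
180 232.0 190.0 1.0
200 230.0 190.0 1.0
220 237.0 190.0 7.0
240 236.0 190.0 5.0
260 233.0 193.0 13.0
280 452.0 211.0 -17.0
300 469.0 197.0 -13.0
scene
yaw -13.624958835145632 slopes [np.float64(0.0009126949051050216), np.float64(-0.0009674420369296286)] t [np.float64(-1.9607287200706458), np.float64(-65.6329759866434)] s range [451.1694082  452.08637366 563.45412143 569.81677339] z 182.8717306150757
mid [ 488.16985646 -153.08694988]
s hist (array([ 86,  38,  45,  46,  42,  44,  39,  43,  43,  41,  37, 114, 144,
        22]), array([451.1694082 , 459.64422   , 468.1190318 , 476.5938436 ,
       485.0686554 , 493.5434672 , 502.018279  , 510.4930908 ,
       518.96790259, 527.44271439, 535.91752619, 544.39233799,
       552.86714979, 561.34196159, 569.81677339]))
40 247.0 190.0 -0.0
60 246.0 202.0 -1.0
80 243.0 199.0 -2.0
100 241.0 197.0 -1.0
120 238.0 195.0 -1.0
140 234.0 192.0 -1.0
160 232.0 190.0 -1.0
180 230.0 190.0 -1.0
200 227.0 190.0 -1.0
220 234.0 190.0 5.0
240 233.0 190.0 1.0
260 233.0 191.0 -2.0
280 455.0 202.0 -18.0
300 466.0 198.0 -15.0
offset [-39.29 -13.36  15.35] rot [-0.06 -0.02 -6.05]
```

{"op": "step_arm", "data": {"plan": [{"offset":[-5,-1.7,0],"rot":[0,0,-2],"gripper":0},{"offset":[-10,-3.4,0],"rot":[0,0,-4],"gripper":0},{"offset":[-14,-5,0],"rot":[0,0,-6],"gripper":0},{"offset":[-18,-6.4,2],"rot":[0,0,-6],"gripper":0},{"offset":[-22,-7.7,4],"rot":[0,0,-6],"gripper":0},{"offset":[-26,-9,7],"rot":[0,0,-6],"gripper":0},{"offset":[-30,-10.3,10],"rot":[0,0,-6],"gripper":0},{"offset":[-34,-11.6,12.5],"rot":[0,0,-6],"gripper":0},{"offset":[-37,-12.6,14.5],"rot":[0,0,-6],"gripper":0},{"offset":[-39.3,-13.4,15.4],"rot":[0,0,-6],"gripper":0},{"offset":[-39.3,-13.4,15.4],"rot":[0,0,-6],"gripper":0},{"offset":[-39.3,-13.4,15.4],"rot":[0,0,-6],"gripper":0}]}}

```text
time_s: 1.3
eef_pos: [487.9, 262.8, 149.6]
ee_rot: [-0.0, 0.092, 0.996, -0.0]
force: [-0.1, 1.0, 0.2]
grip_width: -0.001
grip_force: 0.0
```

```bash
python3 - <<'E'
from h import *
delta([487.5,263,109],79.5); print(sense()['force'],sense()['grip_width'])
c=grab('wrist'); save(c,'pics/w1.png',s=1.3); pickle.dump(c,open('w.pkl','wb'))
E
```

```text
offset [0.03 0.01 4.06] rot [-0.01 -0.05 -0.09]
[-0.06476422  1.02746557  0.21492991] -0.001457200085001772
```

View pics/w1.png

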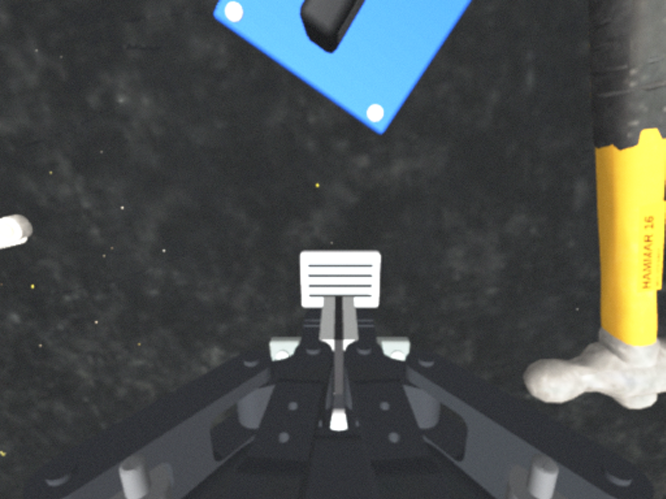

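The wrist view shows the paddle at (340,279) with the closed fingertips directly above it at (338,300). I'll press down.

{"op": "step_arm", "data": {"plan": [{"offset":[0,0,1.5],"rot":[0,0,0],"gripper":0},{"offset":[0,0,3],"rot":[0,0,0],"gripper":0},{"offset":[0,0,3.8],"rot":[0,0,0],"gripper":0},{"offset":[0,0,4.2],"rot":[0,0,0],"gripper":0},{"offset":[0,0,4.5],"rot":[0,0,0],"gripper":0},{"offset":[0,0,4.8],"rot":[0,0,0],"gripper":0}]}}

```text
time_s: 1.95
eef_pos: [487.6, 263.4, 102.7]
ee_rot: [-0.0, 0.092, 0.996, 0.0]
force: [-6.4, 1.9, 7.3]
grip_width: 0.002
grip_force: 4.0
```

{"op": "step_arm", "data": {"plan": [{"offset":[0,0,0.2],"rot":[0,0,0],"gripper":0},{"offset":[0,0,0.4],"rot":[0,0,0],"gripper":0},{"offset":[0,0,0.5],"rot":[0,0,0],"gripper":0},{"offset":[0,0,0.5],"rot":[0,0,0],"gripper":0},{"offset":[0,0,0.5],"rot":[0,0,0],"gripper":0},{"offset":[0,0,0.5],"rot":[0,0,0],"gripper":0},{"offset":[0,0,0.5],"rot":[0,0,0],"gripper":0}]}}

```text
time_s: 2.65
eef_pos: [487.2, 263.5, 97.8]
ee_rot: [-0.001, 0.092, 0.996, 0.0]
force: [-8.5, 1.1, 6.9]
grip_width: -0.001
grip_force: 4.5
```

```bash
cat >> h.py <<'E'
def plate(c,z0,z1):
    W=cloud(c); hsv=cv2.cvtColor(c['color'],cv2.COLOR_RGB2HSV)
    for n,lo,hi,k in (('plate',z0-8,z0+8,hsv[...,2]>120),('grip',z1-9,z1+9,hsv[...,2]<256)):
        m=(W[...,2]>lo)&(W[...,2]<hi)&k&(W[...,0]>525)&(W[...,0]<640)&(W[...,1]>190)&(W[...,1]<310)
        if m.sum()<5: print(n,m.sum()); continue
        r=cv2.minAreaRect(W[m][:,:2].astype(np.float32)); print(n,m.sum(),np.median(W[m],0).round(1),[np.round(x,1) for x in r])
E
python3 - <<'E'
from h import *
c=grab('top'); plate(c,85,115); save(c,'pics/t2.png',(130,100,360,260),3)
c=grab('scene'); plate(c,85,115)
E
```

```text
plate 475 [587.5 231.7  85.5] [array([579.9, 246.4]), array([83.4, 67.4]), np.float64(78.9)]
grip 63 [582.5 244.8 114.7] [array([581.4, 246.5]), array([14.5, 36.7]), np.float64(78.6)]
plate 381 [569.6 233.1  85.2] [array([579. , 246.3]), array([85. , 69.4]), np.float64(79.3)]
grip 77 [575.8 243.9 113.4] [array([577.8, 246.5]), array([16.3, 41.3]), np.float64(77.0)]
```

Popped up: plate at z 85.5, grip top at 114.7, centre about (579,246), dock y at 79°. I'll retreat upward and move over the grip.

{"op": "step_arm", "data": {"plan": [{"offset":[0,0,-2],"rot":[0,0,0],"gripper":0},{"offset":[0,0,-6],"rot":[0,0,0],"gripper":2},{"offset":[0,0,-10],"rot":[0,0,0],"gripper":5},{"offset":[0,0,-13.3],"rot":[0,0,0],"gripper":5},{"offset":[-4,0,-13.3],"rot":[0,0,0],"gripper":5},{"offset":[-8,0,-13.3],"rot":[0,0,0],"gripper":5},{"offset":[-9.3,0,-13.3],"rot":[0,0,0.5],"gripper":5},{"offset":[-9.3,0,-13.3],"rot":[0,0,0.5],"gripper":5},{"offset":[-9.3,0,-13.3],"rot":[0,0,0.5],"gripper":5}]}}

```text
time_s: 3.65
eef_pos: [578.9, 246.1, 230.0]
ee_rot: [-0.0, 0.096, 0.995, 0.0]
force: [0.6, 0.3, 0.3]
grip_width: 0.585
grip_force: 0.0
```

```bash
python3 - <<'E'
from h import *
c=grab('top'); plate(c,85,115)
delta([579.2,246.3,161],79); print(sense()['force'],sense()['grip_width'])
c=grab('wrist'); save(c,'pics/w2.png',s=1.3); W=cloud(c)
m=(W[...,2]>108)&(W[...,2]<120)&(abs(W[...,0]-579)<45)&(abs(W[...,1]-246)<30); print(m.sum(), cv2.minAreaRect(W[m][:,:2].astype(np.float32)) if m.sum()>5 else '')
E
```

```text
plate 114 [568.2 213.4  85.2] [array([576.8, 212. ]), array([72.4, 29.5]), np.float64(8.5)]
grip 0
offset [-0.05  0.01  6.92] rot [ 0.   -0.01  0.  ]
[ 0.22212579 -0.28810451  0.57941   ] 0.5836927617191027
975 ((578.83203125, 247.6915283203125), (14.713703155517578, 39.670677185058594), 78.40117645263672)
```

View pics/w2.png

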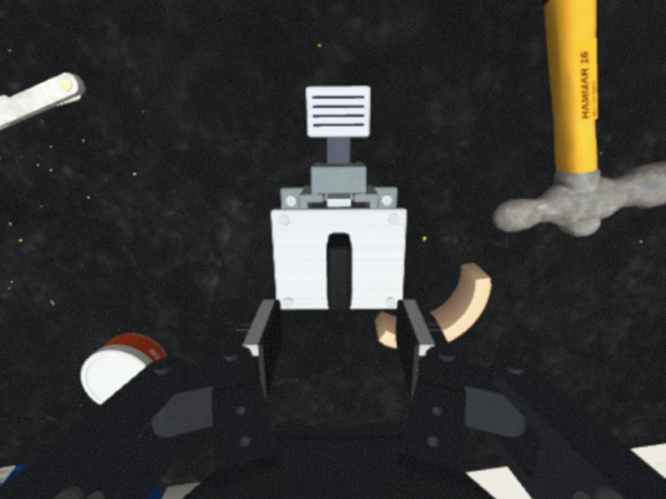

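The grip at (339,270) is centred between the open fingers at (265,340) and (412,340), and the cassette is up. I'll lower and grasp.

{"op": "step_arm", "data": {"plan": [{"offset":[0,0.1,3],"rot":[0,0,0],"gripper":5},{"offset":[0,0.1,5.5],"rot":[0,0,0],"gripper":5},{"offset":[0,0.1,6.7],"rot":[0,0,0],"gripper":5},{"offset":[0,0.1,6.9],"rot":[0,0,0],"gripper":5},{"offset":[0,0.1,6.9],"rot":[0,0,0],"gripper":5},{"offset":[0,0.1,6.9],"rot":[0,0,0],"gripper":3},{"offset":[0,0.1,6.9],"rot":[0,0,0],"gripper":2},{"offset":[0,0.1,6.9],"rot":[0,0,0],"gripper":0.8},{"offset":[0,0.1,6.9],"rot":[0,0,0],"gripper":0.8},{"offset":[0,0.1,6.9],"rot":[0,0,0],"gripper":0.8},{"offset":[0,0.1,6.9],"rot":[0,0,0],"gripper":0.8},{"offset":[0,0.1,6.9],"rot":[0,0,0],"gripper":0.8}], "squeeze": 45}}

```text
time_s: 4.95
eef_pos: [579.9, 246.8, 161.1]
ee_rot: [0.0, 0.096, 0.995, 0.0]
force: [2.0, -0.8, 2.2]
grip_width: 0.152
grip_force: 46.5
```

{"op": "step_arm", "data": {"plan": [{"offset":[0,0,-0.7],"rot":[0,0,0],"gripper":0.8},{"offset":[0,0,-1.7],"rot":[0,0,0],"gripper":0.8},{"offset":[0,0,-3],"rot":[0,0,0],"gripper":0.8},{"offset":[0,0,-5],"rot":[0,0,0],"gripper":0.8},{"offset":[0,0,-7.5],"rot":[0,0,0],"gripper":0.8},{"offset":[0,0,-10],"rot":[0,0,0],"gripper":0.8},{"offset":[0,0,-13],"rot":[0,0,0],"gripper":0.8},{"offset":[0,0,-16],"rot":[0,0,0],"gripper":0.8},{"offset":[0,0,-18],"rot":[0,0,0],"gripper":0.8},{"offset":[0,0,-18],"rot":[0,0,0],"gripper":0.8},{"offset":[0,0,-18],"rot":[0,0,0],"gripper":0.8}]}}

```text
time_s: 6.05
eef_pos: [579.4, 246.8, 340.3]
ee_rot: [-0.0, 0.096, 0.995, -0.0]
force: [-0.8, 0.5, -4.7]
grip_width: 0.154
grip_force: 45.7
```

```bash
python3 - <<'E'
from h import *
print(sense()['force'],sense()['eef_pos'])
delta([486.4,-151.4,341],76.6)
delta([486.4,-80,341],76.6)
c=grab('wrist'); W=cloud(c); s=c['s']['eef_pos']
m=(W[...,2]>s[2]-105)&(W[...,2]<s[2]-70)&(np.hypot(W[...,0]-s[0],W[...,1]-s[1])<80)&(cv2.cvtColor(c['color'],cv2.COLOR_RGB2HSV)[...,2]>120)
print(m.sum(), np.median(W[m],0), np.percentile(W[m][:,2]-s[2],[5,50,95]), cv2.minAreaRect(W[m][:,:2].astype(np.float32)))
save(c,'pics/w3.png',s=1.3)
E
```

```text
[-0.84431911  0.4767127  -4.74552472] [579.42100702 246.82935218 340.34391569]
offset [  1.5  -40.87  -0.05] rot [-0.02 -0.05  2.36]
offset [  2.87 -33.86  -0.05] rot [-0.02 -0.05  2.36]
8711 [562.65819749 252.90529469 263.76353501] [-77.72582067 -76.58038068 -75.40424923] ((575.1068725585938, 248.72256469726562), (84.73200225830078, 61.231204986572266), 79.2656478881836)
```

View pics/w3.png

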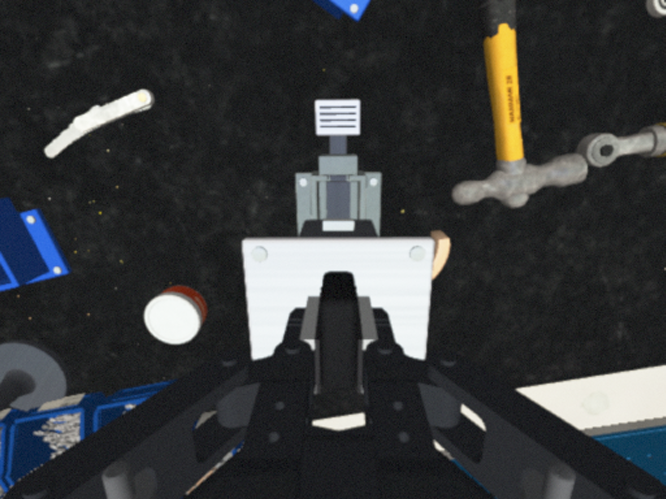

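Cassette is held level at (340,295), about 0.48 kg, with the dock empty below. I'll carry it over the fork.

{"op": "step_arm", "data": {"plan": [{"offset":[0.1,-1,0],"rot":[0,0,0.4],"gripper":0.8},{"offset":[0.2,-3,0],"rot":[0,0,0.8],"gripper":0.8},{"offset":[0.3,-6.5,0],"rot":[0,0,1.2],"gripper":0.8},{"offset":[0.5,-10.5,0],"rot":[0,0,1.6],"gripper":0.8},{"offset":[0.6,-15,0],"rot":[0,0,2],"gripper":0.8},{"offset":[0.8,-19.5,0],"rot":[0,0,2.4],"gripper":0.8},{"offset":[0.9,-24,0],"rot":[0,0,2.4],"gripper":0.8},{"offset":[1.1,-28.5,0],"rot":[0,0,2.4],"gripper":0.8},{"offset":[1.2,-33,0],"rot":[0,0,2.4],"gripper":0.8},{"offset":[1.4,-37,0],"rot":[0,0,2.4],"gripper":0.8},{"offset":[1.5,-39.8,0],"rot":[0,0,2.4],"gripper":0.8},{"offset":[1.5,-40.9,0],"rot":[0,0,2.4],"gripper":0.8}]}}

```text
time_s: 7.3
eef_pos: [485.3, -154.1, 340.1]
ee_rot: [-0.001, 0.119, 0.993, -0.0]
force: [-0.6, 0.2, -5.1]
grip_width: 0.157
grip_force: 45.6
```

{"op": "step_arm", "data": {"plan": [{"offset":[0,0,0],"rot":[0,0,0],"gripper":0.8},{"offset":[0,0,0],"rot":[0,0,0],"gripper":0.8}]}}

```text
time_s: 7.5
eef_pos: [486.6, -150.9, 340.6]
ee_rot: [-0.0, 0.117, 0.993, 0.0]
force: [-0.8, 0.4, -4.1]
grip_width: 0.154
grip_force: 45.6
```

```bash
python3 - <<'E'
from h import *
s=sense(); print(s['force'],s['eef_pos'],s['grip_width'])
delta([486.4,-151.4,341],76.6)
c=grab('wrist'); save(c,'pics/w4.png',s=1.3); pickle.dump(c,open('w4.pkl','wb')); W=cloud(c)
ex=np.array([.9728,-.2317]); ey=np.array([.2317,.9728]); rel=W[...,:2]-s['eef_pos'][:2]
a=rel@ex; b=rel@ey; br=c['color'].min(-1)>90
for n,lo,hi in (('plate',257,272),('fork',172,196)):
    m=(W[...,2]>lo)&(W[...,2]<hi)&(abs(a)<90)&(abs(b)<60)&br
    for g,k in (('+',m&(b>0)),('-',m&(b<0))):
        if k.sum(): print(n,g,k.sum(),'x',np.percentile(a[k],[1,99]).round(1),'y',np.percentile(b[k],[1,50,99]).round(1),'z',np.median(W[k][:,2]).round(1))
E
```

```text
[-0.84030151  0.38403931 -4.12508014] [ 486.57575313 -150.9227693   340.58156852] 0.15401117345415172
offset [ 0.01 -0.05 -0.04] rot [ 0.04 -0.04 -0.03]
plate + 4423 x [-34.9  21.8] y [ 0.8 27.9 42.4] z 264.0
plate - 4341 x [-34.8  21.9] y [-40.3 -26.1  -0.9] z 264.1
fork + 774 x [-56.1 -13.3] y [26.9 32.4 38.7] z 183.2
fork - 717 x [-56.  -13.4] y [-36.7 -30.8 -25.2] z 183.3
```

View pics/w4.png

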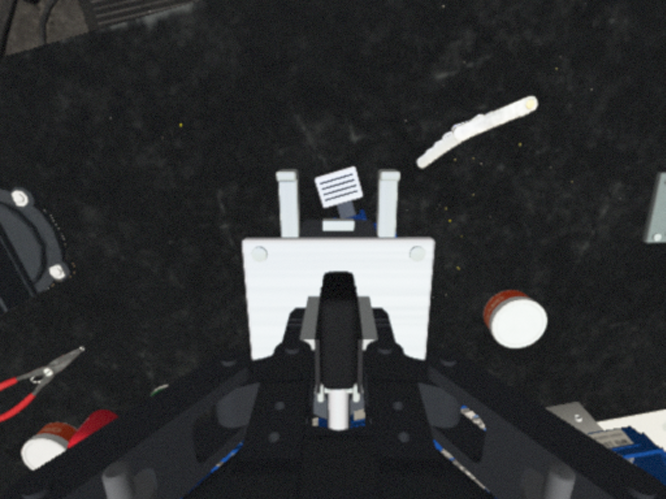

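Plate y centre is +1.0 and fork y centre +0.8, so the block at (338,225) is well aligned between the prongs at (288,205) and (388,205). Along x it is about 2 mm too far in. I'll shift by that and lower.

{"op": "step_arm", "data": {"plan": [{"offset":[0.2,0,0.7],"rot":[0,0,0],"gripper":0.8},{"offset":[0.2,0,1.8],"rot":[0,0,0],"gripper":0.8},{"offset":[0.2,0,3],"rot":[0,0,0],"gripper":0.8},{"offset":[0.2,0,4.2],"rot":[0,0,0],"gripper":0.8},{"offset":[0.2,0,5.4],"rot":[0,0,0],"gripper":0.8},{"offset":[0.2,0,6.3],"rot":[0,0,0],"gripper":0.8},{"offset":[0.2,0,6.8],"rot":[0,0,0],"gripper":0.8},{"offset":[0.2,0,7.0],"rot":[0,0,0],"gripper":0.8},{"offset":[0.2,0,7.0],"rot":[0,0,0],"gripper":0.8}]}}

```text
time_s: 8.45
eef_pos: [484.7, -151.3, 270.9]
ee_rot: [0.0, 0.117, 0.993, -0.0]
force: [0.5, -0.5, -5.0]
grip_width: 0.155
grip_force: 45.6
```

{"op": "step_arm", "data": {"plan": [{"offset":[0,0,0.3],"rot":[0,0,0],"gripper":0.8},{"offset":[0,0,0.6],"rot":[0,0,0],"gripper":0.8},{"offset":[0,0,0.9],"rot":[0,0,0],"gripper":0.8},{"offset":[0,0,1.2],"rot":[0,0,0],"gripper":0.8},{"offset":[0,0,1.6],"rot":[0,0,0],"gripper":0.8},{"offset":[0,0,2.0],"rot":[0,0,0],"gripper":0.8},{"offset":[0,0,2.4],"rot":[0,0,0],"gripper":0.8},{"offset":[0,0,2.8],"rot":[0,0,0],"gripper":0.8},{"offset":[0,0,3.0],"rot":[0,0,0],"gripper":0.8},{"offset":[0,0,3.0],"rot":[0,0,0],"gripper":0.8},{"offset":[0,0,3.0],"rot":[0,0,0],"gripper":0.8}]}}

```text
time_s: 9.55
eef_pos: [484.7, -151.2, 241.0]
ee_rot: [-0.0, 0.117, 0.993, -0.0]
force: [-1.8, -0.0, -2.1]
grip_width: 0.154
grip_force: 46.0
```

{"op": "step_arm", "data": {"plan": [{"offset":[0,0,0.3],"rot":[0,0,0],"gripper":0.8},{"offset":[0,0,0.6],"rot":[0,0,0],"gripper":0.8},{"offset":[0,0,0.9],"rot":[0,0,0],"gripper":0.8},{"offset":[0,0,1.2],"rot":[0,0,0],"gripper":0.8},{"offset":[0,0,1.4],"rot":[0,0,0],"gripper":0.8},{"offset":[0,0,1.5],"rot":[0,0,0],"gripper":0.8},{"offset":[0,0,1.5],"rot":[0,0,0],"gripper":0.8},{"offset":[0,0,1.5],"rot":[0,0,0],"gripper":0.8},{"offset":[0,0,1.5],"rot":[0,0,0],"gripper":0.8},{"offset":[0,0,1.5],"rot":[0,0,0],"gripper":0.8}]}}

```text
time_s: 10.55
eef_pos: [484.7, -151.3, 226.0]
ee_rot: [0.0, 0.117, 0.993, -0.0]
force: [2.2, 0.3, 0.3]
grip_width: 0.155
grip_force: 46.2
```

```bash
cat > chk.py <<'E'
from h import *
s=sense(); f=[]
for i in range(4):
    c=grab('wrist'); f.append(c['s']['force'])
print(np.mean(f,0),s['eef_pos']); W=cloud(c)
ex=np.array([.9728,-.2317]); ey=np.array([.2317,.9728]); rel=W[...,:2]-s['eef_pos'][:2]; z=W[...,2]-s['eef_pos'][2]
a=rel@ex; b=rel@ey; br=c['color'].min(-1)>90
m0=(abs(a)<90)&(abs(b)<60)&br
h,e=np.histogram(z[m0],bins=np.arange(-110,-60,2)); print(dict(zip(e.astype(int).tolist(),h.tolist())))
for n,lo,hi in (('plate',-81,-72),('fork',-97,-83)):
    m=m0&(z>lo)&(z<hi)
    for g,k in (('+',m&(b>0)),('-',m&(b<0))):
        if k.sum(): print(n,g,k.sum(),'x',np.percentile(a[k],[1,99]).round(1),'y',np.percentile(b[k],[1,50,99]).round(1),'z',np.median(W[k][:,2]).round(1))
E
python3 chk.py
```

```text
[ 2.210314   -0.91180239 -0.20292017] [ 484.72852687 -151.28293474  226.02057147]
{-110: 17, -108: 156, -106: 51, -104: 0, -102: 0, -100: 0, -98: 0, -96: 0, -94: 0, -92: 3, -90: 21, -88: 35, -86: 57, -84: 834, -82: 211, -80: 392, -78: 7520, -76: 1876, -74: 136, -72: 29, -70: 41, -68: 43, -66: 44, -64: 38}
plate + 5081 x [-54.1  54.7] y [ 0.7 27.4 42.3] z 149.4
plate - 4896 x [-54.2  54.2] y [-40.3 -25.8  -0.9] z 149.4
fork + 237 x [-54.9 -34.2] y [27.4 30.  39.4] z 142.4
fork - 198 x [-54.8  50.9] y [-36.3 -29.4 -12.2] z 142.6
```

Fork has sunk about 40 mm, the plate is seated and the arm is almost balanced. I'll lower 4 mm more, hold still, then open and retreat upward.

{"op": "step_arm", "data": {"plan": [{"offset":[0,0,0.2],"rot":[0,0,0],"gripper":0.8},{"offset":[0,0,0.4],"rot":[0,0,0],"gripper":0.8},{"offset":[0,0,0.4],"rot":[0,0,0],"gripper":0.8},{"offset":[0,0,0.4],"rot":[0,0,0],"gripper":0.8},{"offset":[0,0,0.4],"rot":[0,0,0],"gripper":0.8},{"offset":[0,0,0.4],"rot":[0,0,0],"gripper":0.8},{"offset":[0,0,0.4],"rot":[0,0,0],"gripper":0.8},{"offset":[0,0,0.4],"rot":[0,0,0],"gripper":0.8}]}}

```text
time_s: 11.55
eef_pos: [484.6, -151.2, 221.9]
ee_rot: [-0.0, 0.117, 0.993, 0.0]
force: [0.3, -0.0, 1.0]
grip_width: 0.153
grip_force: 46.3
```

```bash
python3 chk.py
```

```text
[ 0.40161804 -0.20576161  0.32387656] [ 484.60655033 -151.19059115  221.87476856]
{-110: 12, -108: 166, -106: 44, -104: 0, -102: 0, -100: 0, -98: 0, -96: 0, -94: 0, -92: 0, -90: 15, -88: 33, -86: 59, -84: 779, -82: 227, -80: 356, -78: 7352, -76: 2102, -74: 150, -72: 18, -70: 45, -68: 36, -66: 51, -64: 32}
plate + 5115 x [-53.6  55.5] y [ 0.7 27.2 42.2] z 145.3
plate - 4901 x [-53.6  55. ] y [-40.3 -25.8  -0.9] z 145.3
fork + 216 x [-54.4 -34.3] y [27.4 29.2 39.5] z 138.2
fork - 159 x [-54.3  -0.3] y [-36.4 -29.  -19.3] z 138.5
```

Force is about zero, so the arm is balanced. I'll release now, opening only part way, and then go straight up.

{"op": "step_arm", "data": {"plan": [{"offset":[0,0,0],"rot":[0,0,0],"gripper":1.8},{"offset":[0,0,0],"rot":[0,0,0],"gripper":2.5},{"offset":[0,0,0],"rot":[0,0,0],"gripper":4},{"offset":[0,0,0],"rot":[0,0,0],"gripper":4},{"offset":[0,0,0],"rot":[0,0,0],"gripper":4},{"offset":[0,0,-1],"rot":[0,0,0],"gripper":4},{"offset":[0,0,-3],"rot":[0,0,0],"gripper":4},{"offset":[0,0,-6],"rot":[0,0,0],"gripper":4},{"offset":[0,0,-10],"rot":[0,0,0],"gripper":4},{"offset":[0,0,-12],"rot":[0,0,0],"gripper":4},{"offset":[0,0,-12],"rot":[0,0,0],"gripper":4},{"offset":[0,0,-12],"rot":[0,0,0],"gripper":4}]}}

```text
time_s: 12.95
eef_pos: [484.5, -151.1, 341.8]
ee_rot: [-0.0, 0.117, 0.993, -0.0]
force: [0.4, 0.3, -1.3]
grip_width: 0.468
grip_force: 0.0
```

```bash
python3 - <<'E'
from h import *
s=sense(); print(s['force'],s['eef_pos'],s['grip_width'])
c=grab('wrist'); save(c,'pics/w5.png',s=1.3); W=cloud(c)
ex=np.array([.9728,-.2317]); ey=np.array([.2317,.9728]); rel=W[...,:2]-s['eef_pos'][:2]; a=rel@ex; b=rel@ey
m0=(abs(a)<60)&(abs(b)<50)&(c['color'].min(-1)>90)
for n,lo,hi in (('plate',141.5,155),('fork',125,141.5)):
    m=m0&(W[...,2]>lo)&(W[...,2]<hi)
    for k in (m&(b>0),m&(b<0)):
        if k.sum(): print(n,k.sum(),'x',np.percentile(a[k],[1,99]).round(1),'y',np.percentile(b[k],[1,99]).round(1),'z',np.median(W[k][:,2]).round(1))
E
```

```text
[ 0.37306037  0.30966245 -1.32044033] [ 484.50869313 -151.14937497  341.84194889] 0.46808431324023286
plate 2604 x [-52.4  55.4] y [ 0.8 42.5] z 144.5
plate 2547 x [-52.5  55.1] y [-40.2  -0.4] z 144.4
fork 532 x [-51.9  54.5] y [ 1.8 40.9] z 138.4
fork 489 x [-47.2  54.6] y [-37.5  -1.4] z 138.3
```

View pics/w5.png

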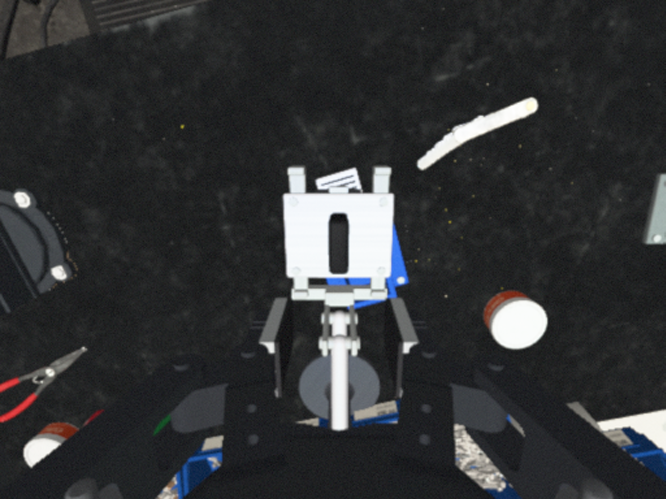

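The cassette hangs level and centred on both prongs, with its plate at (338,235) and prong ends at (297,180) and (382,180). It has sunk about 45 mm (0.24 rad) and the gripper is clear, so I'm handing in.

```bash
python3 -c "
from rig import *
print(finish_job())"
```

```text
the job is handed in; nothing more can be done
None
```

The job is handed in, though no verdict came back: the cassette was released and hung level and centred on both fork prongs with the arm at rest about 45 mm (0.24 rad) down, the tin, shoe and gauge were never approached, and the robot clock was about 13 s.

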